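# Right the tipped chocolate egg and close its display stand

## Robot

A 6-joint arm with a two-finger parallel gripper is mounted at the origin on the work surface. World frame = base frame: x ahead of the robot, y to its left, z up, the work surface at z = 0. Lengths are in m, angles in rad, forces in N, time in s.
With the tool pointing down it reaches from about 0.375 to 0.9 m from the base axis. Payload 3.1 kg.
Tool frame: the origin (TCP) lies on the centre line of the jaws, within the pads' length; the fingertips stand 8 mm ahead of it and the grasp point (between the pads) lies 11 mm behind it; z points along the fingers, y is the line along which they close (so a half turn about z gives the same grasp; the last joint's range is limited). The gripper opens to 87 mm and grips with 3 to 60 N. Pads are 19 mm wide; open, the fingers measure 117 mm over their backs; the gripper's body (75 mm by 190 mm) begins 51 mm behind the grasp point.
Start: joints at [1.147, 0.527, 1.433, -0, 1.181, -0.178], TCP at [0.151, 0.606, 0.231] pointing down, gripper open.
Joint ranges: [-3.08, 3.08], [-0.75, 2.2], [0.22, 2.44], [-1.43, 4.57], [0, 2.65], [-2.85, 2.85]. Speed limits (rad/s): [2.79, 2.79, 3.14, 3.14, 3.14, 3.14].

## Interface

Orientations are given as a unit quaternion [x, y, z, w].
In Python, from rig import robot gives the robot as it stands. The module is installed in compiled form; this text tells all that it offers.
- The arm moves only by the tool send_rows, never from a script. Its argument "increments" is one flat list of numbers, 7 for each row, row after row: the turn, a rotation vector about the world's x, y, z in rad, then the shift along the world's x, y, z in cm, then the opening, from 0 (shut) to 1 (fully open). A call has 1 to 20 rows; each row shifts and turns the commanded pose from where the row before left it; what a row does not reach is not made up. A row lasts 1/12 s, in which the tool goes at most 41.7 mm and 7.16 degrees, less where a joint would pass 70% of its speed; a pose out of reach is approached as far as the arm can. A call is refused whole if a number of a shift passes 4.17 or a number of a turn 0.125, either way. A call with a gripper value outside its range is refused whole. The fingers move at their own pace and stop on an object; "newtons" is the grip in N (left out, the last holds). Time passes only in rows, so rows that do not move let the fingers close. It gives the time, the measured TCP pose, the force, the opening and the grip force at its end, in the units of the state.
- robot.get_obs(): the state, without advancing time (a new reading comes with each control period).
- robot.camera(name): name is "scene" or "top"; returns a dict with "image" (400x640x3 uint8, red, green, blue), "range_z" (400x640 float32, m along the optical axis (not along the pixel's ray), 0 where there is no reading), "fx", "fy", "cx", "cy" (pixels), "R" (3x3) and "t" (3): a world point X has camera coordinates R X + t. Camera axes: x right, y down, z forward; pixel columns grow to the right and rows downward; lengths in m; the calibration is good to about 2 mm. A picture is of the moment at which its call begins.
- robot.hand_in(): hands the job in; it is judged then, once.
The state is a dict: "time": time; "q": joint angles; "joint_velocities": joint speeds; "joint_torque": joint torques, N m; "position": TCP position; "tool_rot": TCP orientation; "ft_force": force on the tool from outside, world axes, zero at the start; "moment": the same for the moment, N m; "grip_width": finger opening in m; "grip_force": force on a finger pad.
Only numpy, scipy, OpenCV 4.12 (cv2) and the standard library are available. Lean on these libraries where they do the work, as an engineer would, in place of code of your own. Each camera call takes 0.05 s, during which the arm holds its last target. There are 200 camera calls.

## Task

The big chocolate egg has keeled over in the steel ring of its display stand. Gently tip it upright so that it stands in the ring with its pink tip pointing straight up (it is too big to grip and too thin to be pressed hard), then lift the white collar tier by its wooden handle and set it over the egg so that all four corner holes drop over the four brass pins and it rests fully down on the posts. Let go, and leave the other things on the counter where they are.

Things in the scene. Friction and masses are not known exactly. Their poses are not given: they have to be found in the camera images.
- egg: Rigid brown chocolate egg, about 250 g, gold bands, pink narrow end. Round part: sphere of radius 55 mm, up to z = 27 mm; above it the radius is 46, 38, 29, 25, 20, 11 mm at z = 30, 45, 60, 68, 75, 85 mm. Origin: the sphere's centre, 68 mm above the counter in the ring. z: along the axis to the pink tip. Starts leaning 60 deg, tip to the robot's side (within 45 deg).
- egg_tip (a point): The egg's pink tip, 90 mm from its origin; z as the egg's. Friction holds the egg at any tilt; a few newtons near the tip turn it in its ring. Pushed inwards too low or too far it may roll up on the ring's far edge instead of turning; let go early and it slides back into the ring.
- stand: Fixed stand. Black foot 190 x 190 x 6 mm; origin: centre of its underside. Steel ring in its middle, inner diameter 84, outer 90, top 32 mm above the counter. Four posts at x, y = +-82 mm: 18 mm diameter up to flat shoulders 100 mm above the counter, then brass pins of 9 mm diameter up to 116 mm, tapering to 3 mm at 128 mm.
- ring_top (a point): Centre of the ring's mouth, at its top edge, 32 mm above the counter; axes as the stand's.
- seat (a point): Point on the stand's centre line at the height of the post shoulders, 100 mm above the counter, where the tier's origin lies when it is fully down; axes as the stand's.
- tier: Loose white plate 190 x 190 x 8 mm, 350 g, with a round 117 mm window and four 13 mm holes at x, y = +-82 mm; fits in any quarter turn. Origin: centre of its underside, z up. Wooden bridge handle along its y: legs at y = +-76 mm, bar 162 long, 12 wide (x), 14 tall, its centre 99 mm above the underside. Starts flat on the counter, left or right of the stand.
- grip (a point): Middle of the tier's wooden handle bar, 99 mm above the plate's underside; axes as the tier's.
- dessert_a: Bystander: steel dessert ring filled with sponge, 70 mm diameter, 49 mm tall, at the robot's left; origin under its centre.
- dessert_b: Bystander: another filled dessert ring, 70 mm diameter, 49 mm tall, beyond the stand; origin under its centre.
- jar: Bystander: pink jar with steel lid, 70 mm diameter, 100 mm tall; origin under its centre.
- bowl: Bystander: small steel bowl, 130 mm diameter, 60 mm tall; origin under its centre.
- spatula: Bystander: spatula 240 mm long lying at the robot's right; origin near its middle.
- cutter: Bystander: empty steel ring cutter, 60 mm diameter, 50 mm tall; origin under its centre.

How it is judged:
By the outcome, as a careful person would: the job done as asked, in the order asked, and still so for the second after the job is handed in, with the robot touching nothing.
It also fails if it takes over 72 s, if anything falls off the work surface, if the arm or the gripper's body presses on something with over 40 N, if the wrist force passes 120 N, or if a joint passes its speed limit or range.

## Working session

There is one attempt and no reset: what is moved stays moved. The work goes in short steps, Python scripts to look and compute and a tool call to move; the robot and the scene stay as the last step left them, time stands still between calls to the robot, and variables do not carry over. Pictures are saved under pics/ and viewed, at most 10 in all, crops included, and the job is handed in when it is done.

Besides the shell and the picture viewer there is one more tool, called after "Call:" as a command line: name --argument value ..., lists and objects as JSON in quotes. send_rows: Moves the arm, as the interface text tells. Its arguments: {"type":"object","properties":{"increments":{"type":"array"},"newtons":{"type":"number"}},"required":["increments"]}

```bash
mkdir -p pics; cat > h.py <<'E'
import numpy as np, cv2
from rig import robot
def shot(n,tag):
    c=robot.camera(n); cv2.imwrite(f'pics/{tag}.png',cv2.cvtColor(c['image'],cv2.COLOR_RGB2BGR)); np.savez(f'pics/{tag}.npz',**c); return c
def load(tag): return dict(np.load(f'pics/{tag}.npz'))
def pts(c):
    """world points from range image, HxWx3"""
    z=c['range_z']; v,u=np.mgrid[:z.shape[0],:z.shape[1]]
    P=np.stack([(u-c['cx'])/c['fx']*z,(v-c['cy'])/c['fy']*z,z],-1)
    return (P-c['t'])@c['R']   # R^T (P-t)
def proj(c,X):
    p=c['R']@np.asarray(X)+c['t']; return c['fx']*p[0]/p[2]+c['cx'],c['fy']*p[1]/p[2]+c['cy']
E
python3 - <<'E'
from h import *
for n in('scene','top'):
    c=shot(n,n+'0'); print(n,c['fx'],-c['R'].T@c['t'],c['R'][2])
o=robot.get_obs(); print(o['time'],o['position'],o['tool_rot'],o['ft_force'],o['grip_width'])
E
```

```text
scene 477.4359184769717 [1.80770958 0.40094974 0.91637962] [-0.78221697 -0.27954511 -0.55676848]
top 376.8129826734656 [ 0.47205251 -0.01002436  1.05918424] [ 0.15833571  0.00814326 -0.98735176]
0.1 [0.15119328 0.60578546 0.22968008] [ 1.22106245e-01  9.92516567e-01 -9.19048130e-04 -2.90660478e-04] [ 0.37947541 -0.0881613   0.00464196] 0.08704701016986269
```

View pics/scene0.png

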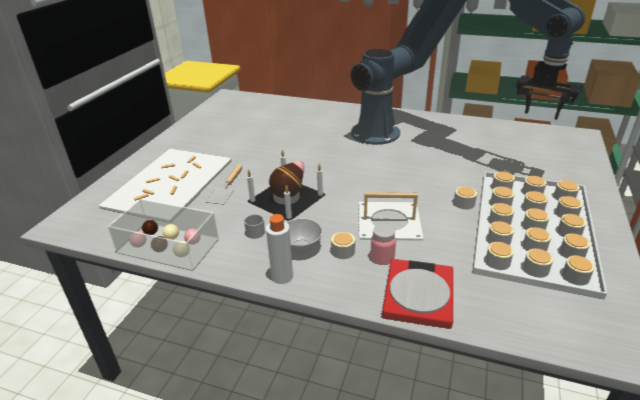

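View pics/top0.png

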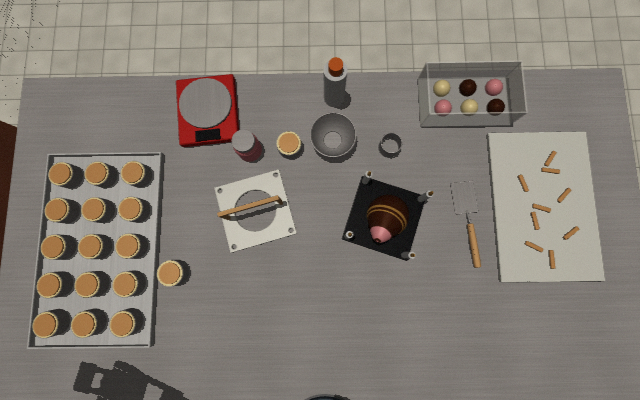

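The top view shows the stand at about (385,218), with the egg's pink tip at (379,237) leaning towards the robot. The tier is at (255,210) with its handle bar from (220,214) to (285,200).

```bash
cat > m.py <<'E'
from h import *
c=load('top0'); P=pts(c); im=c['image'].astype(int); hsv=cv2.cvtColor(c['image'],cv2.COLOR_RGB2HSV)
def box(u0,u1,v0,v1):
    m=np.zeros(P.shape[:2],bool); m[v0:v1,u0:u1]=1; return m
# stand foot: dark on plane z=.006
m=box(335,440,165,270)&(im.max(-1)<45)&(P[...,2]<.02)
q=P[m][:,:2]; r=cv2.minAreaRect((q*1000).astype(np.float32)); print('foot',r)
print('table z',np.median(P[300:330,250:350,2]))
m=box(205,305,160,260)&(im.min(-1)>150)&(abs(P[...,2]-.008)<.012)
r=cv2.minAreaRect((P[m][:,:2]*1000).astype(np.float32)); print('tier',r, np.median(P[m][:,2]))
m=box(205,305,160,260)&(P[...,2]>.085)
print('bar',cv2.minAreaRect((P[m][:,:2]*1000).astype(np.float32)),np.median(P[m][:,2]))
m=box(335,440,165,270)&(P[...,2]>.09)
n,l=cv2.connectedComponents(m.astype(np.uint8))
for i in range(1,n): print('hi',(l==i).sum(),P[l==i].mean(0),P[l==i].max(0))
m=box(335,440,165,270)&(im[...,0]>150)&(im[...,0]-im[...,1]>50)
e=P[m]; print('pink',m.sum(),e.mean(0),e.min(0),e.max(0))
# egg sphere centre fit: brown pts z>.04
m=box(360,415,185,250)&(P[...,2]>.045)&(hsv[...,1]>80)
e=P[m]; print(len(e),e.min(0),e.max(0))
# other objs
for nm,b in dict(jar=(230,262,128,165),des_b=(275,303,130,160),bowl=(308,358,110,160),cut=(378,403,132,158),des_a=(155,188,258,290),bottle=(320,350,55,110)).items():
    m=box(*b)&(P[...,2]>.025); print(nm,P[m].min(0).round(3),P[m].max(0).round(3))
E
python3 m.py
```

```text
foot ((568.6883544921875, -175.4845428466797), (190.21075439453125, 190.30197143554688), 70.90052795410156)
table z -0.00022927105080112141
tier ((593.9495849609375, 187.9088897705078), (188.989501953125, 189.7236328125), 15.666709899902344) 0.007566540306635529
bar ((567.3859252929688, 112.54684448242188), (294.31781005859375, 99.12449645996094), 70.73816680908203) 0.10569109180329474
hi 1 [ 0.47205251 -0.01002436  1.05918424] [ 0.47205251 -0.01002436  1.05918424]
hi 40 [ 0.67115371 -0.122006    0.10496516] [ 0.68105795 -0.1151626   0.12561741]
hi 1 [ 0.47205251 -0.01002436  1.05918424] [ 0.47205251 -0.01002436  1.05918424]
hi 1 [ 0.47205251 -0.01002436  1.05918424] [ 0.47205251 -0.01002436  1.05918424]
hi 1 [ 0.47205251 -0.01002436  1.05918424] [ 0.47205251 -0.01002436  1.05918424]
hi 1 [ 0.47205251 -0.01002436  1.05918424] [ 0.47205251 -0.01002436  1.05918424]
hi 1 [ 0.47205251 -0.01002436  1.05918424] [ 0.47205251 -0.01002436  1.05918424]
hi 1 [ 0.47205251 -0.01002436  1.05918424] [ 0.47205251 -0.01002436  1.05918424]
hi 1 [ 0.47205251 -0.01002436  1.05918424] [ 0.47205251 -0.010
[... 2497 characters left out ...]
 [ 0.47205251 -0.01002436  1.05918424]
hi 1 [ 0.47205251 -0.01002436  1.05918424] [ 0.47205251 -0.01002436  1.05918424]
hi 1 [ 0.47205251 -0.01002436  1.05918424] [ 0.47205251 -0.01002436  1.05918424]
pink 150 [ 0.51992617 -0.14559613  0.12564696] [ 0.47205251 -0.16878454  0.11216773] [ 0.53427428 -0.01002436  1.05918424]
1536 [ 0.47205251 -0.224946    0.06816232] [ 0.6204096  -0.01002436  1.05918424]
jar [ 0.472 -0.01   0.025] [0.827 0.258 1.059]
des_b [ 0.472 -0.01   0.025] [0.811 0.124 1.059]
bowl [ 0.472 -0.096  0.025] [0.86  0.029 1.059]
cut [ 0.472 -0.224  0.025] [ 0.802 -0.01   1.059]
des_a [ 0.391 -0.01   0.025] [0.472 0.44  1.059]
bottle [ 0.472 -0.069  0.026] [ 0.951 -0.01   1.059]
```

```bash
cat > egg.py <<'E'
from h import *
import sys
C=np.array([.5687,-.1755,.068])
def run(tags):
    for tag in tags:
        c=load(tag); P=pts(c); im=c['image'].astype(int); D=np.linalg.norm(P-C,axis=-1)
        ok=(c['range_z']>0)&(D<.1)&(P[...,2]>.04)
        pink=ok&(im[...,0]>110)&(im[...,0]-im[...,1]>45)&(im[...,2]-im[...,1]>5)&(D>.06)
        e=P[pink]; far=e[np.argsort(-D[pink])[:12]].mean(0)-C
        sp=ok&(D<.062)&(np.hypot(*(P[...,:2]-C[:2]).transpose(2,0,1))<.058)&~pink&(im.max(-1)<110)
        s=P[sp]; A=np.c_[2*s,np.ones(len(s))]; x=np.linalg.lstsq(A,(s**2).sum(1),rcond=None)[0]
        gold=ok&(im[...,0]>130)&(im[...,1]-im[...,2]>30)&(D<.07)
        print(tag,pink.sum(),'mean',(e.mean(0)-C).round(4),'far',far.round(4),'az',np.degrees(np.arctan2(far[1],far[0])).round(1),'lean',np.degrees(np.arctan2(np.hypot(*far[:2]),far[2])).round(1))
        m=e.mean(0)-C; print('  mean az',np.degrees(np.arctan2(m[1],m[0])).round(1),'sphere',x[:3].round(4),np.sqrt(x[3]+x[:3]@x[:3]).round(4),'gold',gold.sum())
run(sys.argv[1:])
E
python3 egg.py top0 scene0
python3 - <<'E'
from h import *
c=load('top0');P=pts(c)
m=np.zeros(P.shape[:2],bool); m[160:260,205:305]=1
m&=(P[...,2]>.09)&(c['range_z']>0)
print(cv2.minAreaRect((P[m][:,:2]*1000).astype(np.float32)),P[m][:,2].max())
E
```

```text
top0 0 mean [nan nan nan] far [nan nan nan] az nan lean nan
  mean az nan sphere [ 0.5661 -0.1725  0.0688] 0.0545 gold 30
scene0 0 mean [nan nan nan] far [nan nan nan] az nan lean nan
  mean az nan sphere [ 0.5686 -0.1734  0.0684] 0.0554 gold 69
((593.989501953125, 187.99267578125), (12.634551048278809, 161.78343200683594), 15.779285430908203) 0.11059960965917214egg.py:9: RuntimeWarning: Mean of empty slice.
  e=P[pink]; far=e[np.argsort(-D[pink])[:12]].mean(0)-C
  ret = um.true_divide(
egg.py:13: RuntimeWarning: Mean of empty slice.
  print(tag,pink.sum(),'mean',(e.mean(0)-C).round(4),'far',far.round(4),'az',np.degrees(np.arctan2(far[1],far[0])).round(1),'lean',np.degrees(np.arctan2(np.hypot(*far[:2]),far[2])).round(1))
egg.py:14: RuntimeWarning: Mean of empty slice.
  m=e.mean(0)-C; print('  mean az',np.degrees(np.arctan2(m[1],m[0])).round(1),'sphere',x[:3].round(4),np.sqrt(x[3]+x[:3]@x[:3]).round(4),'gold',gold.sum())
```

```bash
sed -i 's/&(im\[...,2\]-im\[...,1\]>5)//; s/D<.1)/D<.105)/; s/.5687,-.1755/.568,-.174/' egg.py
python3 - <<'E'
from h import *
for t,(u,v) in dict(top0=(379,236),scene0=(299,166)).items():
    c=load(t);P=pts(c); print(c['image'][v-2:v+3:2,u-2:u+3:2].tolist(),P[v,u])
E
python3 egg.py top0 scene0
```

```text
[[[180, 112, 114], [201, 134, 133], [201, 133, 131]], [[174, 108, 110], [191, 124, 125], [183, 115, 116]], [[73, 39, 28], [169, 105, 103], [169, 104, 102]]] [ 0.5115586  -0.14252803  0.12079627]
[[[237, 176, 177], [238, 177, 179], [230, 165, 167]], [[113, 73, 65], [215, 149, 148], [223, 158, 159]], [[80, 51, 40], [92, 60, 52], [178, 121, 119]]] [ 0.53666091 -0.13537875  0.1144762 ]
top0 210 mean [-0.0487  0.0277  0.0493] far [-0.0614  0.0338  0.0491] az 151.1 lean 55.0
  mean az 150.4 sphere [ 0.5659 -0.1724  0.0689] 0.0546 gold 30
scene0 53 mean [-0.0386  0.035   0.0492] far [-0.0495  0.036   0.0498] az 143.9 lean 50.9
  mean az 137.8 sphere [ 0.568  -0.1733  0.0684] 0.0558 gold 69
```

The egg leans towards azimuth 150° at about 60°, between the two near posts. I'll push it with the two fingers slightly open as a cradle, moving along the arc about the egg's centre. First I move to a pre-push pose.

Call:
send_rows --increments '[0,0,-0.0193,2.15,-2.85,0,0.29,0,0,-0.0193,2.15,-2.85,0,0.29,0,0,-0.0193,2.15,-2.85,0,0.29,0,0,-0.0193,2.15,-2.85,0,0.29,0,0,-0.0193,2.15,-2.85,0,0.29,0,0,-0.0193,2.15,-2.85,0,0.29,0,0,-0.0193,2.15,-2.85,0,0.29,0,0,-0.0193,2.15,-2.85,0,0.29,0,0,-0.0193,2.15,-2.85,0,0.29,0,0,-0.0193,2.15,-2.85,0,0.29,0,0,-0.0193,2.15,-2.85,0,0.29,0,0,-0.0193,2.15,-2.85,0,0.29,0,0,-0.0193,2.15,-2.85,0,0.29,0,0,-0.0193,2.15,-2.85,0,0.29]' --newtons 10

```text
time: 1.27
position: [0.4529, 0.2057, 0.2303]
tool_rot: [0.255, 0.967, -0.0, -0.0]
ft_force: [0.8, 1.7, 0.8]
grip_width: 0.0252
grip_force: 0.0
```

Call:
send_rows --increments '[-0.025,-0.0443,0,0.07,-2.65,-0.2,0.29,-0.025,-0.0443,0,0.07,-2.65,-0.2,0.29,-0.025,-0.0443,0,0.07,-2.65,-0.2,0.29,-0.025,-0.0443,0,0.07,-2.65,-0.2,0.29,-0.025,-0.0443,0,0.07,-2.65,-0.2,0.29,-0.025,-0.0443,0,0.07,-2.65,-0.2,0.29,-0.025,-0.0443,0,0.07,-2.65,-0.2,0.29,-0.025,-0.0443,0,0.07,-2.65,-0.2,0.29,-0.025,-0.0443,0,0.07,-2.65,-0.2,0.29,-0.025,-0.0443,0,0.07,-2.65,-0.2,0.29,-0.025,-0.0443,0,0.07,-2.65,-0.2,0.29,-0.025,-0.0443,0,0.07,-2.65,-0.2,0.29,0,0,0,0,0,0,0.29,0,0,0,0,0,0,0.29]'

```text
time: 2.43
position: [0.4608, -0.0954, 0.2097]
tool_rot: [0.246, 0.926, -0.076, 0.275]
ft_force: [0.6, 0.5, 0.3]
grip_width: 0.0256
grip_force: 0.0
```

```bash
cat > st.py <<'E'
from h import *
from scipy.spatial.transform import Rotation as R
o=robot.get_obs(); p=np.array(o['position']); M=R.from_quat(o['tool_rot']).as_matrix()
print('t',round(o['time'],2),'p',p.round(4),'F',np.round(o['ft_force'],2),'w',round(o['grip_width'],4),'gf',round(o['grip_force'],1),'q',np.round(o['q'],2))
print('tz',M[:,2].round(3),'ty',M[:,1].round(3),'yaw y',np.degrees(np.arctan2(M[1,1],M[0,1])).round(1))
r=p-[.568,-.174,.068]; d=np.array([-.87,.492]); print('out %.1f lat %.1f z %.1f mm'%(1e3*r[:2]@d,1e3*(r[0]*d[1]-r[1]*d[0]),1e3*p[2]),'tilt',np.degrees(np.arctan2(-M[:2,2]@d,-M[2,2])).round(1))
E
python3 st.py
```

```text
t 2.43 p [ 0.4608 -0.0954  0.2097] F [0.65 0.51 0.34] w 0.0256 gf 0.0 q [-0.39  0.27  2.23 -0.84  0.1  -0.63]
tz [ 0.473 -0.277 -0.837] ty [ 0.498  0.867 -0.006] yaw y 60.2
out 131.9 lat 15.6 z 209.7 mm tilt 33.2
```

Call:
send_rows --increments '[0.026,0.046,0,0.12,-0.37,-0.5,0.29,0.026,0.046,0,0.12,-0.37,-0.5,0.29,0.026,0.046,0,0.12,-0.37,-0.5,0.29,0.026,0.046,0,0.12,-0.37,-0.5,0.29,0.026,0.046,0,0.12,-0.37,-0.5,0.29,0.026,0.046,0,0.12,-0.37,-0.5,0.29,0,0,0,0,0,-1.5,0.29,0,0,0,0,0,-1.5,0.29,0,0,0,0,0,-1.5,0.29,0,0,0,0,0,-1.5,0.29,0,0,0,0,0,-1.5,0.29,0,0,0,0,0,0,0.29,0,0,0,0,0,0,0.29]'

```text
time: 3.52
position: [0.4659, -0.1157, 0.1107]
tool_rot: [0.253, 0.954, -0.051, 0.155]
ft_force: [0.0, -0.4, -0.5]
grip_width: 0.0254
grip_force: 0.0
```

```bash
python3 st.py
```

```text
t 3.52 p [ 0.4659 -0.1157  0.1107] F [ 0.   -0.37 -0.49] w 0.0254 gf 0.0 q [-0.45  0.5   2.13 -0.22  0.19 -1.29]
tz [ 0.27  -0.176 -0.947] ty [ 0.498  0.867 -0.019] yaw y 60.1
out 117.5 lat 0.5 z 110.7 mm tilt 18.8
```

Call:
send_rows --increments '[0.008,0.0145,0,0.49,-0.28,-0.49,0.29,0.008,0.0145,0,0.49,-0.28,-0.49,0.29,0.008,0.0145,0,0.49,-0.28,-0.49,0.29,0.008,0.0145,0,0.49,-0.28,-0.49,0.29,0,0,0,0.24,-0.135,0,0.29,0,0,0,0.24,-0.135,0,0.29,0,0,0,0.24,-0.135,0,0.29,0,0,0,0.24,-0.135,0,0.29,0,0,0,0,0,0,0.29,0,0,0,0,0,0,0.29]'

```text
time: 4.35
position: [0.4949, -0.1334, 0.0916]
tool_rot: [0.254, 0.958, -0.044, 0.124]
ft_force: [-0.1, 1.1, -0.9]
grip_width: 0.0254
grip_force: 0.0
```

```bash
python3 st.py; python3 - <<'E'
from h import *
c=shot('scene','scene1'); u,v=map(int,proj(c,(.54,-.16,.1)))
im=cv2.cvtColor(c['image'],cv2.COLOR_RGB2BGR)[v-60:v+60,u-75:u+75]; cv2.imwrite('pics/s1c.png',cv2.resize(im,None,fx=5,fy=5,interpolation=cv2.INTER_CUBIC))
shot('top','top1')
E
python3 egg.py top1 scene1
```

```text
t 4.35 p [ 0.4949 -0.1334  0.0916] F [-0.12  1.08 -0.91] w 0.0254 gf 0.0 q [-0.46  0.56  2.02 -0.12  0.3  -1.4 ]
tz [ 0.215 -0.147 -0.965] ty [ 0.499  0.867 -0.021] yaw y 60.1
out 83.6 lat -0.7 z 91.6 mm tilt 15.1
top1 173 mean [-0.0471  0.0254  0.0502] far [-0.0565  0.0307  0.0531] az 151.5 lean 50.4
  mean az 151.7 sphere [ 0.5659 -0.1724  0.069 ] 0.0546 gold 64
scene1 56 mean [-0.0386  0.0355  0.0488] far [-0.0498  0.037   0.0498] az 143.4 lean 51.3
  mean az 137.4 sphere [ 0.5686 -0.1732  0.0683] 0.0557 gold 75
```

View pics/s1c.png

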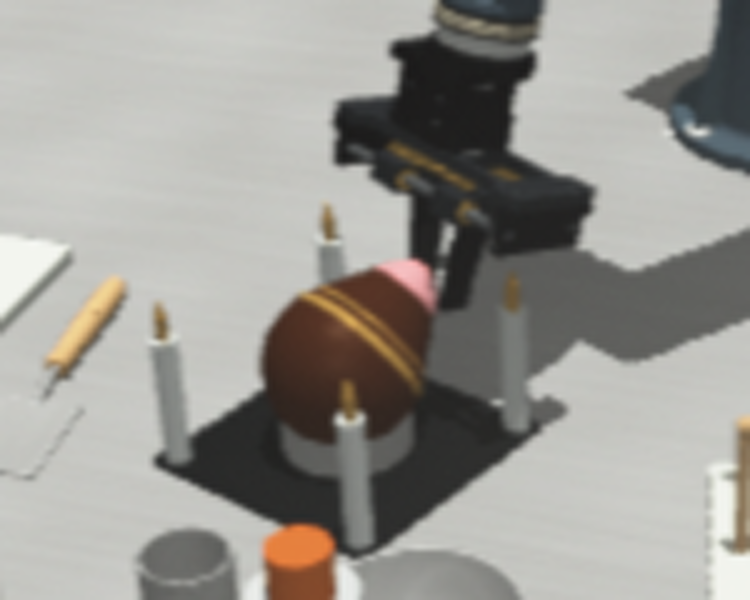

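The tip (430,265 in the crop) sits between the two fingers as planned, so I start along the arc.

Call:
send_rows --increments '[0,0,0,0.15,-0.085,0,0.29,0.006,0.01,0,0.12,-0.07,0.3,0.29,0.006,0.01,0,0.12,-0.07,0.3,0.29,0.006,0.01,0,0.12,-0.07,0.3,0.29,0.006,0.01,0,0.12,-0.07,0.3,0.29,0.006,0.01,0,0.12,-0.07,0.3,0.29,0.006,0.01,0,0.12,-0.07,0.3,0.29,0,0,0,0,0,0,0.29]'

```text
time: 5.12
position: [0.5038, -0.1386, 0.1099]
tool_rot: [0.255, 0.962, -0.034, 0.091]
ft_force: [-2.0, 0.5, 0.9]
grip_width: 0.0255
grip_force: 0.9
```

```bash
python3 st.py; python3 - <<'E'
from h import *
shot('scene','scene2'); shot('top','top2')
E
python3 egg.py top2 scene2
```

```text
t 5.12 p [ 0.5038 -0.1386  0.1099] F [-1.97  0.48  0.86] w 0.0255 gf 0.9 q [-0.47  0.54  1.93 -0.06  0.48 -1.46]
tz [ 0.157 -0.112 -0.981] ty [ 0.497  0.867 -0.02 ] yaw y 60.2
out 73.3 lat -0.8 z 109.9 mm tilt 11.1
top2 133 mean [-0.0355  0.0169  0.0608] far [-0.041   0.0238  0.0647] az 149.9 lean 36.3
  mean az 154.5 sphere [ 0.566  -0.1724  0.0706] 0.0539 gold 42
scene2 61 mean [-0.0284  0.027   0.0594] far [-0.0384  0.027   0.0637] az 144.9 lean 36.4
  mean az 136.4 sphere [ 0.5683 -0.1738  0.0691] 0.0559 gold 87
```

Call:
send_rows --increments '[0.005,0.009,0,0.15,-0.085,0.255,0.29,0.005,0.009,0,0.15,-0.085,0.255,0.29,0.005,0.009,0,0.15,-0.085,0.255,0.29,0.005,0.009,0,0.15,-0.085,0.255,0.29,0.005,0.009,0,0.15,-0.085,0.255,0.29,0.005,0.009,0,0.15,-0.085,0.255,0.29,0,0,0,0,0,0,0.29]'

```text
time: 5.8
position: [0.5134, -0.144, 0.1253]
tool_rot: [0.256, 0.964, -0.027, 0.061]
ft_force: [-1.3, 1.4, 0.0]
grip_width: 0.0248
grip_force: 1.0
```

```bash
python3 st.py; python3 - <<'E'
from h import *
shot('scene','scene3'); shot('top','top3')
E
python3 egg.py top3 scene3
```

```text
t 5.8 p [ 0.5134 -0.144   0.1253] F [-1.25  1.44  0.  ] w 0.0248 gf 1.0 q [-0.47  0.53  1.85 -0.05  0.63 -1.49]
tz [ 0.105 -0.083 -0.991] ty [ 0.496  0.868 -0.02 ] yaw y 60.2
out 62.3 lat -0.8 z 125.3 mm tilt 7.6
top3 52 mean [-0.0165  0.0089  0.0676] far [-0.0182  0.013   0.0704] az 144.4 lean 17.6
  mean az 151.6 sphere [ 0.5664 -0.1726  0.0717] 0.0535 gold 8
scene3 63 mean [-0.0169  0.0183  0.0677] far [-0.026   0.0192  0.0742] az 143.6 lean 23.5
  mean az 132.8 sphere [ 0.569  -0.1734  0.0694] 0.0552 gold 97
```

Call:
send_rows --increments '[0.005,0.009,0,0.21,-0.12,0.205,0.29,0.005,0.009,0,0.21,-0.12,0.205,0.29,0.005,0.009,0,0.21,-0.12,0.205,0.29,0.005,0.009,0,0.21,-0.12,0.205,0.29,0.005,0.009,0,0.21,-0.12,0.205,0.29,0.005,0.009,0,0.21,-0.12,0.205,0.29,0,0,0,0,0,0,0.29]'

```text
time: 6.48
position: [0.5267, -0.1517, 0.1379]
tool_rot: [0.256, 0.966, -0.019, 0.032]
ft_force: [-2.4, 1.3, 3.4]
grip_width: 0.0256
grip_force: 1.9
```

```bash
python3 st.py; python3 - <<'E'
from h import *
shot('top','top4')
c=shot('scene','scene4'); u,v=map(int,proj(c,(.55,-.16,.1)))
im=cv2.cvtColor(c['image'],cv2.COLOR_RGB2BGR)[v-60:v+60,u-75:u+75]; cv2.imwrite('pics/s4c.png',cv2.resize(im,None,fx=5,fy=5,interpolation=cv2.INTER_CUBIC))
E
python3 egg.py top4 scene4
```

```text
t 6.48 p [ 0.5267 -0.1517  0.1379] F [-2.38  1.26  3.41] w 0.0256 gf 1.9 q [-0.47  0.54  1.76 -0.03  0.77 -1.5 ]
tz [ 0.052 -0.054 -0.997] ty [ 0.495  0.868 -0.021] yaw y 60.3
out 46.9 lat -0.9 z 137.9 mm tilt 4.1
top4 0 mean [nan nan nan] far [nan nan nan] az nan lean nan
  mean az nan sphere [ 0.5737 -0.1766  0.071 ] 0.0551 gold 2
scene4 66 mean [-0.0027  0.0087  0.0757] far [-0.0119  0.0066  0.0833] az 150.9 lean 9.3
  mean az 107.2 sphere [ 0.5722 -0.1756  0.0716] 0.0554 gold 93egg.py:9: RuntimeWarning: Mean of empty slice.
  e=P[pink]; far=e[np.argsort(-D[pink])[:12]].mean(0)-C
  ret = um.true_divide(
egg.py:13: RuntimeWarning: Mean of empty slice.
  print(tag,pink.sum(),'mean',(e.mean(0)-C).round(4),'far',far.round(4),'az',np.degrees(np.arctan2(far[1],far[0])).round(1),'lean',np.degrees(np.arctan2(np.hypot(*far[:2]),far[2])).round(1))
egg.py:14: RuntimeWarning: Mean of empty slice.
  m=e.mean(0)-C; print('  mean az',np.degrees(np.arctan2(m[1],m[0])).round(1),'sphere',x[:3].round(4),np.sqrt(x[3]+x[:3]@x[:3]).round(4),'gold',gold.sum())
```

View pics/s4c.png

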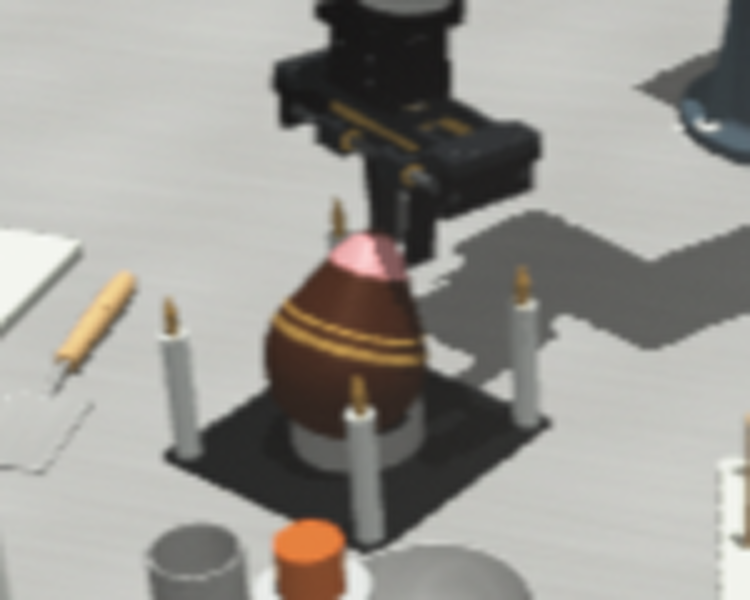

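The egg is starting to ride up: its centre has moved about 4 mm inward and 2 mm up. I back off so it can settle, then measure again.

Call:
send_rows --increments '[0,0,0,-0.3,0.17,0,0.29,0,0,0,-0.5,0.28,0,0.29,0,0,0,-0.5,0.28,0,0.29,0,0,0,-0.5,0.28,0.5,0.29,0,0,0,0,0,0.5,0.29,0,0,0,0,0,0,0.29]'

```text
time: 7.08
position: [0.5077, -0.1408, 0.1483]
tool_rot: [0.256, 0.966, -0.019, 0.032]
ft_force: [0.1, 0.1, 0.1]
grip_width: 0.0251
grip_force: 0.0
```

```bash
python3 st.py; python3 - <<'E'
from h import *
shot('scene','scene5'); shot('top','top5')
E
python3 egg.py scene5 top5 2>/dev/null
cat > prof.py <<'E'
# axis from scene-view silhouette: centroids of egg range points in height slices (world), both cams
from h import *
import sys
for t in sys.argv[1:]:
    c=load(t);P=pts(c);im=c['image'].astype(int);hsv=cv2.cvtColor(c['image'],cv2.COLOR_RGB2HSV)
    ok=(c['range_z']>0)&(np.hypot(P[...,0]-.568,P[...,1]+.174)<.062)&(P[...,2]>.045)&(hsv[...,1]>60)
    e=P[ok]; print(t,ok.sum(),'top z',np.sort(e[:,2])[-5:].round(3), e[np.argsort(-e[:,2])[:5]].mean(0).round(4))
E
python3 prof.py scene5 top5
```

```text
t 7.08 p [ 0.5077 -0.1408  0.1483] F [0.05 0.07 0.08] w 0.0251 gf 0.0 q [-0.47  0.5   1.81 -0.04  0.77 -1.5 ]
tz [ 0.052 -0.054 -0.997] ty [ 0.495  0.869 -0.021] yaw y 60.3
out 68.8 lat -0.8 z 148.3 mm tilt 4.1
scene5 95 mean [-0.008   0.0158  0.071 ] far [-0.018   0.0189  0.0795] az 133.6 lean 18.2
  mean az 117.0 sphere [ 0.569  -0.1736  0.0703] 0.0552 gold 91
top5 0 mean [nan nan nan] far [nan nan nan] az nan lean nan
  mean az nan sphere [ 0.5668 -0.1725  0.0729] 0.0531 gold 3
scene5 924 top z [0.47  0.471 0.472 0.473 0.473] [ 0.5153 -0.1467  0.4719]
top5 555 top z [0.468 0.468 0.469 0.469 0.469] [ 0.5104 -0.1528  0.4686]
```

Call:
send_rows --increments '[0,0,0,0,0,-1.0,0.29,0,0,0,0,0,-1.0,0.29,0,0,0,0.34,-0.19,0,0.29,0,0,0,0.34,-0.19,0,0.29,0,0,0,0.34,-0.19,0,0.29,0,0,0,0.19,-0.11,0.22,0.29,0,0,0,0.19,-0.11,0.22,0.29,0,0,0,0.19,-0.11,0.22,0.29,0,0,0,0.19,-0.11,0.22,0.29]'

```text
time: 7.93
position: [0.5251, -0.1508, 0.1363]
tool_rot: [0.256, 0.966, -0.019, 0.031]
ft_force: [-0.1, -0.0, 0.4]
grip_width: 0.0252
grip_force: 0.3
```

```bash
python3 st.py; python3 - <<'E'
from h import *
shot('scene','scene6')
E
python3 egg.py scene6 2>/dev/null
```

```text
t 7.93 p [ 0.5251 -0.1508  0.1363] F [-0.13 -0.04  0.42] w 0.0252 gf 0.3 q [-0.47  0.54  1.77 -0.03  0.77 -1.5 ]
tz [ 0.05  -0.053 -0.997] ty [ 0.495  0.869 -0.021] yaw y 60.3
out 48.8 lat -1.0 z 136.3 mm tilt 4.0
scene6 80 mean [-0.0027  0.0092  0.0731] far [-0.0117  0.0104  0.0822] az 138.3 lean 10.8
  mean az 106.6 sphere [ 0.5693 -0.1737  0.0693] 0.0553 gold 85
```

Call:
send_rows --increments '[0,0,0,0.18,-0.1,0.19,0.29,0,0,0,0.18,-0.1,0.19,0.29,0,0,0,0.18,-0.1,0.19,0.29,0,0,0,0.18,-0.1,0.19,0.29,0,0,0,0.18,-0.1,0.19,0.29]'

```text
time: 8.4
position: [0.5343, -0.1559, 0.1456]
tool_rot: [0.256, 0.966, -0.019, 0.031]
ft_force: [-1.4, 0.8, -0.3]
grip_width: 0.0252
grip_force: 0.3
```

```bash
python3 st.py; python3 - <<'E'
from h import *
c=shot('scene','scene7'); u,v=map(int,proj(c,(.568,-.174,.1)))
im=cv2.cvtColor(c['image'],cv2.COLOR_RGB2BGR)[v-45:v+45,u-60:u+60]; cv2.imwrite('pics/s7c.png',cv2.resize(im,None,fx=6,fy=6,interpolation=cv2.INTER_CUBIC))
E
python3 egg.py scene7 2>/dev/null
```

```text
t 8.4 p [ 0.5343 -0.1559  0.1456] F [-1.4   0.78 -0.34] w 0.0252 gf 0.3 q [-0.47  0.53  1.73 -0.03  0.81 -1.5 ]
tz [ 0.05  -0.053 -0.997] ty [ 0.495  0.869 -0.021] yaw y 60.3
out 38.3 lat -0.9 z 145.6 mm tilt 4.0
scene7 74 mean [0.0047 0.0032 0.074 ] far [-0.0031  0.004   0.083 ] az 128.0 lean 3.5
  mean az 34.1 sphere [ 0.5698 -0.1739  0.0698] 0.055 gold 77
```

View pics/s7c.png

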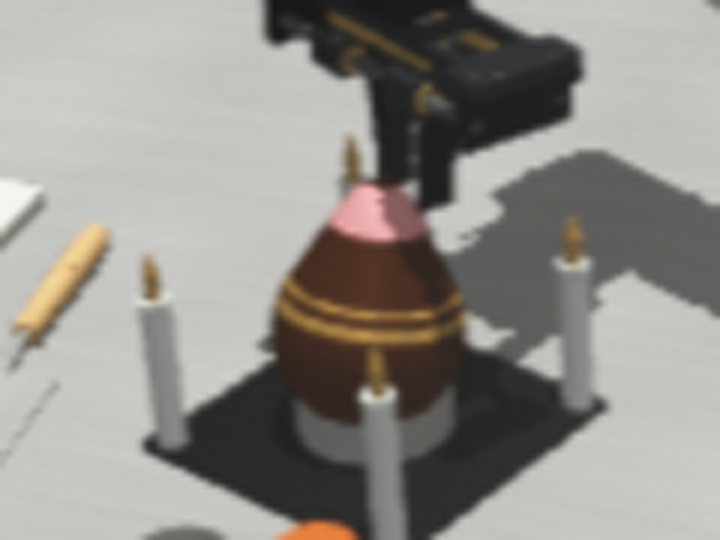

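```bash
cat > gold.py <<'E'
from h import *
import sys
for t in sys.argv[1:]:
    c=load(t);P=pts(c);hsv=cv2.cvtColor(c['image'],cv2.COLOR_RGB2HSV).astype(int); D=np.linalg.norm(P-[.568,-.174,.069],axis=-1)
    ok=(c['range_z']>0)&(D<.07)&(P[...,2]>.05)&(hsv[...,0]>10)&(hsv[...,0]<28)&(hsv[...,1]>90)&(hsv[...,2]>105)
    e=P[ok]
    for _ in range(3):
        m=e.mean(0); n=np.linalg.svd(e-m)[2][2]; n*=np.sign(n[2]); d=(e-m)@n; e=e[abs(d)<max(.004,2*d.std())]
    # pink rim centre: bounding in image
    print(t,len(e),'axis',n.round(3),'lean',np.degrees(np.arccos(n[2])).round(1),'az',np.degrees(np.arctan2(n[1],n[0])).round(0),'std',((e-m)@n).std().round(4))
E
python3 gold.py scene0 scene1 scene2 scene3 scene5 scene6 scene7
```

```text
scene0 114 axis [-0.16   0.439  0.884] lean 27.9 az 110.0 std 0.0043
scene1 121 axis [-0.369  0.506  0.78 ] lean 38.8 az 126.0 std 0.0048
scene2 135 axis [-0.314  0.396  0.863] lean 30.4 az 128.0 std 0.0049
scene3 141 axis [0.063 0.277 0.959] lean 16.5 az 77.0 std 0.0054
scene5 138 axis [-0.282  0.189  0.941] lean 19.8 az 146.0 std 0.0055
scene6 132 axis [-0.229  0.131  0.964] lean 15.3 az 150.0 std 0.0054
scene7 114 axis [-0.101  0.071  0.992] lean 7.1 az 145.0 std 0.0055
```

Call:
send_rows --increments '[0,0,0,0.2,-0.115,0.13,0.29,0,0,0,0.2,-0.115,0.13,0.29,0,0,0,0.2,-0.115,0.13,0.29,0,0,0,0.2,-0.115,0.13,0.29,0,0,0,0.2,-0.115,0.13,0.29,0,0,0,0,0,0,0.29]'

```text
time: 8.95
position: [0.5449, -0.1621, 0.1523]
tool_rot: [0.256, 0.966, -0.019, 0.032]
ft_force: [-0.6, 1.0, 0.3]
grip_width: 0.0254
grip_force: 0.3
```

```bash
python3 st.py; python3 - <<'E'
from h import *
shot('scene','scene8')
E
python3 egg.py scene8 2>/dev/null; python3 gold.py scene8
```

```text
t 8.95 p [ 0.5449 -0.1621  0.1523] F [-0.6   1.02  0.31] w 0.0254 gf 0.3 q [-0.47  0.53  1.7  -0.03  0.84 -1.51]
tz [ 0.051 -0.054 -0.997] ty [ 0.495  0.869 -0.021] yaw y 60.3
out 26.0 lat -1.0 z 152.3 mm tilt 4.1
scene8 61 mean [ 0.0124 -0.0028  0.0734] far [ 0.0047 -0.0016  0.0823] az -18.9 lean 3.4
  mean az -12.8 sphere [ 0.57   -0.1735  0.0706] 0.0546 gold 63
scene8 103 axis [ 0.05  -0.     0.999] lean 2.9 az -0.0 std 0.0052
```

Call:
send_rows --increments '[0,0,0,-0.5,0.28,0,0.29,0,0,0,-1.0,0.56,0,0.29,0,0,0,-1.5,0.85,1,0.29,0,0,0,-2.0,2.5,2,0.29,0,0,0,-1,4,0,0.29,0,0,0,0,4,0,0.29,0,0,0,0,4,0,0.29,0,0,0,0,4,0,0.29,0,0,0,0,0,0,0.29]'

```text
time: 9.75
position: [0.4821, 0.0465, 0.182]
tool_rot: [0.252, 0.967, -0.018, 0.03]
ft_force: [-0.6, -0.2, 0.5]
grip_width: 0.0254
grip_force: 0.0
```

```bash
python3 st.py; python3 - <<'E'
from h import *
c=shot('scene','scene9')
im=cv2.cvtColor(c['image'],cv2.COLOR_RGB2BGR); u,v=map(int,proj(c,(.568,-.174,.1)))
a=cv2.resize(im[v-35:v+35,u-40:u+40],None,fx=5,fy=5,interpolation=cv2.INTER_CUBIC)
d=shot('top','top9'); im=cv2.cvtColor(d['image'],cv2.COLOR_RGB2BGR); u,v=map(int,proj(d,(.568,-.174,.1)))
b=cv2.resize(im[v-35:v+35,u-40:u+40],None,fx=5,fy=5,interpolation=cv2.INTER_CUBIC)
cv2.imwrite('pics/s9c.png',np.hstack([a,b]))
# pink centroid, both cams, triangulated by rays to height plane
for t,c in (('scene',c),('top',d)):
    i=c['image'].astype(int); P=pts(c); m=(i[...,0]>110)&(i[...,0]-i[...,1]>45)&(i[...,0]-i[...,2]>20)&(np.hypot(P[...,0]-.568,P[...,1]+.174)<.06)&(P[...,2]>.1)&(i[...,2]>i[...,1]-12)
    v,u=np.nonzero(m); print(t,len(u),'pink px',u.mean(),v.mean(),'upright predicted axis pts',[np.round(proj(c,(.5687,-.1747,z)),1) for z in (.068+.07,.068+.08,.158)], 'top px', u[v==v.min()].mean(), v.min(), P[m].mean(0).round(4))
E
python3 egg.py scene9 top9 2>/dev/null; python3 gold.py scene9 top9
```

```text
t 9.75 p [0.4821 0.0465 0.182 ] F [-0.57 -0.15  0.52] w 0.0254 gf 0.0 q [-0.11  0.4   1.86 -0.06  0.83 -1.13]
tz [ 0.049 -0.05  -0.998] ty [ 0.489  0.872 -0.019] yaw y 60.7
out 183.2 lat 149.6 z 182.0 mm tilt 3.9
scene 120 pink px 285.025 163.10833333333332 upright predicted axis pts [array([283.9, 162.8]), array([283.7, 160.2]), array([283.5, 157.5])] top px 284.75 158 [ 0.5759 -0.1674  0.1421]
top 339 pink px 390.73746312684364 215.3716814159292 upright predicted axis pts [array([392.3, 212.1]), array([393. , 211.6]), array([393.7, 211.2])] top px 391.5 205 [ 0.5602 -0.1698  0.1426]
scene9 120 mean [0.0079 0.0066 0.0741] far [0.002  0.0075 0.0854] az 75.3 lean 5.2
  mean az 39.8 sphere [ 0.5692 -0.1738  0.0699] 0.0553 gold 76
top9 339 mean [-0.0078  0.0042  0.0746] far [-0.0106  0.0034  0.0872] az 162.0 lean 7.3
  mean az 151.6 sphere [ 0.5678 -0.1733  0.076 ] 0.0518 gold 2
scene9 127 axis [-0.051  0.035  0.998] lean 3.6 az 146.0 std 0.0052
top9 34 axis [-0.09   0.064  0.994] lean 6.4 az 145.0 std 0.0045
```

View pics/s9c.png

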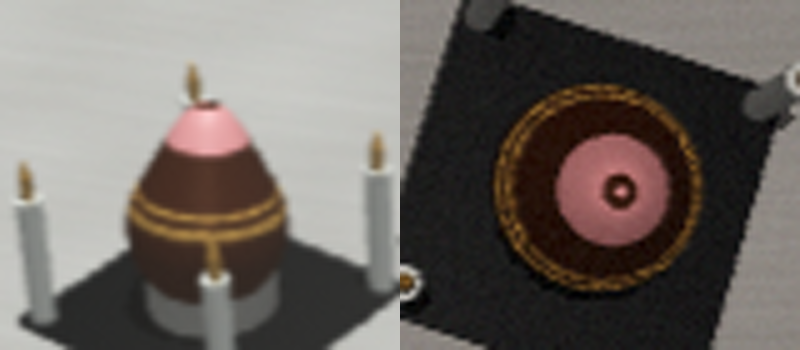

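```bash
cat > tip.py <<'E'
from h import *
import sys
def rays(c,u,v):
    d=c['R'].T@np.array([(u-c['cx'])/c['fx'],(v-c['cy'])/c['fy'],1]); return -c['R'].T@c['t'],d/np.linalg.norm(d)
S,T=load(sys.argv[1]),load(sys.argv[2])
for nm,c in (('scene',S),('top',T)):
    i=c['image'].astype(int); P=pts(c); ok=(np.hypot(P[...,0]-.568,P[...,1]+.174)<.06)&(P[...,2]>.1)
    m=ok&(i[...,0]>110)&(i[...,0]-i[...,1]>45)&(i[...,2]>i[...,1]-12)
    if nm=='top':
        cs=cv2.findContours(m.astype(np.uint8),cv2.RETR_CCOMP,cv2.CHAIN_APPROX_NONE); o=max(cs[0],key=cv2.contourArea)
        f=np.zeros(m.shape,np.uint8); cv2.drawContours(f,[o],-1,1,-1); h=(f>0)&(i[...,0]<115); v,u=np.nonzero(h)
        e=cv2.fitEllipse(o); print('pink ellipse',e)
    else:
        v,u=np.nonzero(m); v0=v.min(); uu=slice(int(u.mean())-6,int(u.mean())+7); vs=slice(v0-2,v0+2)
        h=np.zeros(m.shape,bool); h[vs,uu]=(i[vs,uu,0]<130)&(i[vs,uu,0]-i[vs,uu,2]>12); v,u=np.nonzero(h)
    print(nm,'tip ring px',u.mean().round(2),v.mean().round(2),len(u))
    o,d=rays(c,u.mean(),v.mean()); X=o+d*(.155-o[2])/d[2]; print('   at z=.155',X.round(4))
    if nm=='scene': o1,d1=o,d
    else:
        A=np.c_[d1,-d]; s=np.linalg.lstsq(A,o-o1,rcond=None)[0]; print('tri',(o1+d1*s[0]).round(4),(o+d*s[1]).round(4))
o,d=rays(T,*e[0]); X=o+d*(.130-o[2])/d[2]; print('pink rim ctr z=.13',X.round(4))
# stand ring centre check: post pins in top view (all points z>.105)
P=pts(T); ok=(T['range_z']>0)&(abs(P[...,2]-.11)<.012)
for a in (25.9,115.9,205.9,295.9):
    q=np.array([.5687,-.1755])+.116*np.array([np.cos(np.radians(a)),np.sin(np.radians(a))]); m=ok&(np.hypot(P[...,0]-q[0],P[...,1]-q[1])<.02)
    print(q.round(4),P[m].mean(0).round(4),m.sum())
E
python3 tip.py scene9 top9
```

```text
scene tip ring px 286.0 157.0 1
   at z=.155 [ 0.5585 -0.1702  0.155 ]
pink ellipse ((390.89947509765625, 215.42088317871094), (20.66282844543457, 21.138437271118164), 166.0445098876953)
top tip ring px 391.83 215.69 36
   at z=.155 [ 0.5582 -0.1702  0.155 ]
tri [ 0.5582 -0.1704  0.1548] [ 0.5582 -0.1703  0.1548]
pink rim ctr z=.13 [ 0.5613 -0.1724  0.13  ]
[ 0.673  -0.1248] [ 0.6711 -0.1215  0.1042] 28
[ 0.518  -0.0712] [ 0.5181 -0.0691  0.1038] 34
[ 0.4644 -0.2262] [ 0.4643 -0.2228  0.1049] 37
[ 0.6194 -0.2798] [ 0.6185 -0.276   0.1046] 30
```

Call:
send_rows --increments '[0,0,0,0.36,-3.54,0,0.29,0,0,0,0.36,-3.54,0,0.29,0,0,0,0.36,-3.54,0,0.29,0,0,0,0.36,-3.54,0,0.29,0,0,0,0.36,-3.54,0,0.29,0,0,0,0.72,-0.55,-0.9,0.29,0,0,0,0.72,-0.55,-0.9,0.29,0,0,0,0.52,-0.42,-0.9,0.29,0,0,0,0.52,-0.42,-0.9,0.29,0,0,0,0,0,0,0.29,0,0,0,0,0,0,0.29]'

```text
time: 10.77
position: [0.5263, -0.1549, 0.1447]
tool_rot: [0.255, 0.966, -0.019, 0.03]
ft_force: [-0.7, 0.8, 0.5]
grip_width: 0.0252
grip_force: 0.0
```

```bash
python3 st.py
```

```text
t 10.77 p [ 0.5263 -0.1549  0.1447] F [-0.67  0.82  0.47] w 0.0252 gf 0.0 q [-0.48  0.53  1.75 -0.03  0.8  -1.51]
tz [ 0.048 -0.051 -0.998] ty [ 0.494  0.869 -0.021] yaw y 60.4
out 45.7 lat -3.9 z 144.7 mm tilt 3.8
```

Call:
send_rows --increments '[0,0,0,0.12,0.22,0,0.29,0,0,0,0.21,-0.12,0.08,0.29,0,0,0,0.21,-0.12,0.08,0.29,0,0,0,0.21,-0.12,0.08,0.29,0,0,0,0.21,-0.12,0.08,0.29,0,0,0,0.21,-0.12,0.08,0.29,0,0,0,0.21,-0.12,0.08,0.29,0,0,0,0.21,-0.12,0.08,0.29,0,0,0,0.21,-0.12,0.08,0.29,0,0,0,0.21,-0.12,0.08,0.29,0,0,0,0.21,-0.12,0.08,0.29,0,0,0,0.21,-0.12,0.08,0.29,0,0,0,0,0,0,0.29]'

```text
time: 11.85
position: [0.5519, -0.1676, 0.1549]
tool_rot: [0.256, 0.966, -0.019, 0.032]
ft_force: [-0.4, 0.2, -0.4]
grip_width: 0.0254
grip_force: 0.3
```

```bash
python3 st.py; python3 - <<'E'
from h import *
shot('scene','scene10'); shot('top','top10')
E
python3 egg.py scene10 2>/dev/null; python3 gold.py scene10; python3 tip.py scene10 top10 2>&1 | head -6
```

```text
t 11.85 p [ 0.5519 -0.1676  0.1549] F [-0.43  0.23 -0.38] w 0.0254 gf 0.3 q [-0.48  0.54  1.68 -0.03  0.86 -1.51]
tz [ 0.051 -0.053 -0.997] ty [ 0.495  0.868 -0.021] yaw y 60.3
out 17.2 lat -2.3 z 154.9 mm tilt 4.1
scene10 52 mean [ 0.019  -0.008   0.0722] far [ 0.0151 -0.0067  0.0813] az -23.9 lean 11.5
  mean az -22.8 sphere [ 0.5706 -0.1737  0.0706] 0.0543 gold 47
scene10 94 axis [ 0.067 -0.061  0.996] lean 5.2 az -43.0 std 0.0053
scene tip ring px 282.69 158.77 13
   at z=.155 [ 0.5725 -0.1761  0.155 ]
Traceback (most recent call last):
  File "tip.py", line 10, in <module>
    cs=cv2.findContours(m.astype(np.uint8),cv2.RETR_CCOMP,cv2.CHAIN_APPROX_NONE); o=max(cs[0],key=cv2.contourArea)
                                                                                    ~~~^^^^^^^^^^^^^^^^^^^^^^^^^^^
```

Call:
send_rows --increments '[0,0,0,-0.1,0.06,0.1,0.29,0,0,0,-0.3,0.17,0.2,0.29,0,0,0,-1.0,0.56,0.5,0.29,0,0,0,-1.5,0.85,1,0.29,0,0,0,-2.0,2.5,1,0.29,0,0,0,-1,4,0,0.29,0,0,0,0,4,0,0.29,0,0,0,0,4,0,0.29,0,0,0,0,4,0,0.29,0,0,0,0,0,0,0.29]'

```text
time: 12.78
position: [0.4895, 0.0407, 0.1831]
tool_rot: [0.253, 0.967, -0.018, 0.03]
ft_force: [-1.0, -1.1, -0.4]
grip_width: 0.0252
grip_force: 0.0
```

```bash
python3 st.py; python3 - <<'E'
from h import *
shot('scene','scene11'); shot('top','top11')
E
python3 egg.py scene11 2>/dev/null; python3 gold.py scene11; python3 tip.py scene11 top11 2>&1 | head -6
```

```text
t 12.78 p [0.4895 0.0407 0.1831] F [-1.01 -1.08 -0.38] w 0.0252 gf 0.0 q [-0.12  0.41  1.84 -0.06  0.84 -1.14]
tz [ 0.049 -0.05  -0.998] ty [ 0.489  0.872 -0.02 ] yaw y 60.7
out 173.9 lat 148.2 z 183.1 mm tilt 3.9
scene11 126 mean [0.0131 0.0031 0.0741] far [0.0079 0.0012 0.0857] az 8.6 lean 5.3
  mean az 13.5 sphere [ 0.5694 -0.1739  0.0703] 0.0552 gold 77
scene11 128 axis [ 0.071 -0.003  0.997] lean 4.1 az -3.0 std 0.0051
scene tip ring px 282.0 158.0 1
   at z=.155 [ 0.5684 -0.1803  0.155 ]
pink ellipse ((392.3200988769531, 213.6895751953125), (20.522045135498047, 21.22710609436035), 148.55575561523438)
top tip ring px 394.58 213.03 31
   at z=.155 [ 0.5645 -0.1771  0.155 ]
tri [ 0.566  -0.1814  0.1535] [ 0.5648 -0.1775  0.1527]
```

```bash
cat > plan.py <<'E'
from h import *
from scipy.spatial.transform import Rotation as R
import sys
x,y,z,a,n=map(float,sys.argv[1:6])  # target TCP, tool-y azimuth deg, rows
o=robot.get_obs(); Rc=R.from_quat(o['tool_rot']); a=np.radians(a)
ty=np.array([np.cos(a),np.sin(a),0]); tz=np.array([0,0,-1.]); Rt=R.from_matrix(np.c_[np.cross(ty,tz),ty,tz])
print('per row turn',((Rt*Rc.inv()).as_rotvec()/n).round(4),'shift cm',((np.array([x,y,z])-o['position'])*100/n).round(3))
print('t',round(o['time'],2),'F',np.round(o['ft_force'],1),'w',round(o['grip_width'],4),'gf',round(o['grip_force'],1),'p',np.round(o['position'],4))
E
python3 plan.py .594 .188 .183 15.8 12
```

```text
per row turn [ 0.0058  0.0022 -0.0651] shift cm [ 8.580e-01  1.266e+00 -1.000e-03]
t 12.88 F [ 0.6 -0.9 -0. ] w 0.0252 gf 0.0 p [0.491  0.0361 0.1831]
```

Call:
send_rows --increments '[0.006,0.002,-0.065,0.86,1.27,0,0.6,0.006,0.002,-0.065,0.86,1.27,0,0.6,0.006,0.002,-0.065,0.86,1.27,0,0.6,0.006,0.002,-0.065,0.86,1.27,0,0.6,0.006,0.002,-0.065,0.86,1.27,0,0.6,0.006,0.002,-0.065,0.86,1.27,0,0.6,0.006,0.002,-0.065,0.86,1.27,0,0.6,0.006,0.002,-0.065,0.86,1.27,0,0.6,0.006,0.002,-0.065,0.86,1.27,0,0.6,0.006,0.002,-0.065,0.86,1.27,0,0.6,0.006,0.002,-0.065,0.86,1.27,0,0.6,0.006,0.002,-0.065,0.86,1.27,0,0.6,0,0,0,0,0,0,0.6,0,0,0,0,0,0,0.6,0,0,0,0,0,0,0.6]'

```text
time: 14.13
position: [0.5947, 0.185, 0.1825]
tool_rot: [0.604, 0.797, 0.001, 0.001]
ft_force: [0.0, -0.6, 0.5]
grip_width: 0.0523
grip_force: 0.0
```

```bash
python3 plan.py .594 .188 .088 15.8 8
```

```text
per row turn [-0.      0.0003  0.0004] shift cm [-0.009  0.037 -1.181]
t 14.13 F [ 0.  -0.6  0.5] w 0.0523 gf 0.0 p [0.5947 0.185  0.1825]
```

Straight down onto the bar, then close with a firm grip.

Call:
send_rows --increments '[0,0,0,-0.01,0.04,-1.18,0.6,0,0,0,-0.01,0.04,-1.18,0.6,0,0,0,-0.01,0.04,-1.18,0.6,0,0,0,-0.01,0.04,-1.18,0.6,0,0,0,-0.01,0.04,-1.18,0.6,0,0,0,-0.01,0.04,-1.18,0.6,0,0,0,-0.01,0.04,-1.18,0.6,0,0,0,-0.01,0.04,-1.18,0.6,0,0,0,0,0,0,0.6,0,0,0,0,0,0,0,0,0,0,0,0,0,0,0,0,0,0,0,0,0,0,0,0,0,0,0,0,0,0,0,0,0,0,0,0,0,0,0,0,0,0]' --newtons 40

```text
time: 15.38
position: [0.5949, 0.1899, 0.0889]
tool_rot: [0.604, 0.797, 0.002, 0.001]
ft_force: [0.1, 0.6, 0.6]
grip_width: 0.0202
grip_force: 0.0
```

```bash
python3 plan.py .594 .188 .30 15.8 10
```

```text
per row turn [-0.0001  0.0005  0.0003] shift cm [-0.009 -0.019  2.111]
t 15.38 F [0.1 0.6 0.6] w 0.0202 gf 0.0 p [0.5949 0.1899 0.0889]
```

Call:
send_rows --increments '[0,0,0,0,0,0,0,0,0,0,0,0,0,0,0,0,0,0,0,0,0,0,0,0,0,0,0,0,0,0,0,0,0,0,0,0,0,0,0,0,1,0,0,0,0,0,0,1,0,0,0,0,0,0,0,0]'

```text
time: 16.05
position: [0.5953, 0.1901, 0.11]
tool_rot: [0.604, 0.797, 0.002, 0.002]
ft_force: [0.6, 0.3, -3.4]
grip_width: 0.0116
grip_force: 40.0
```

```bash
python3 plan.py .594 .188 .30 15.8 10
```

```text
per row turn [-0.0001  0.0006  0.0003] shift cm [-0.013 -0.021  1.9  ]
t 16.05 F [ 0.6  0.3 -3.4] w 0.0116 gf 40.0 p [0.5953 0.1901 0.11  ]
```

Call:
send_rows --increments '[0,0,0,0,0,1.8,0,0,0,0,0,0,1.8,0,0,0,0,0,0,1.8,0,0,0,0,0,0,1.8,0,0,0,0,0,0,1.8,0,0,0,0,0,0,1.8,0,0,0,0,0,0,1.8,0,0,0,0,0,0,1.8,0,0,0,0,0,0,1.8,0,0,0,0,0,0,1.8,0]'

```text
time: 16.88
position: [0.5937, 0.1898, 0.2888]
tool_rot: [0.604, 0.797, 0.001, 0.001]
ft_force: [0.4, 0.2, -3.7]
grip_width: 0.0118
grip_force: 40.0
```

Call:
send_rows --increments '[0,0,-0.0435,-0.19,-2.59,0,0,0,0,-0.0435,-0.19,-2.59,0,0,0,0,-0.0435,-0.19,-2.59,0,0,0,0,-0.0435,-0.19,-2.59,0,0,0,0,-0.0435,-0.19,-2.59,0,0,0,0,-0.0435,-0.19,-2.59,0,0,0,0,-0.0435,-0.19,-2.59,0,0,0,0,-0.0435,-0.19,-2.59,0,0,0,0,-0.0435,-0.19,-2.59,0,0,0,0,-0.0435,-0.19,-2.59,0,0,0,0,-0.0435,-0.19,-2.59,0,0,0,0,-0.0435,-0.19,-2.59,0,0,0,0,-0.0435,-0.19,-2.59,0,0,0,0,-0.0435,-0.19,-2.59,0,0,0,0,0,0,0,0,0,0,0,0,0,0,0,0,0,0,0,0,0,0]'

```text
validation failed for argument at $.in...
```

```bash
python3 plan.py .569 -.173 .29 -19.1 1; python3 - <<'E'
from h import *
c=shot('top','top12'); s=shot('scene','scene12')
im=cv2.cvtColor(c['image'],cv2.COLOR_RGB2BGR); u,v=map(int,proj(c,(.568,-.174,.2)))
a=cv2.resize(im[v-70:v+70,u-70:u+70],None,fx=2.8,fy=2.8,interpolation=cv2.INTER_CUBIC)
im=cv2.cvtColor(s['image'],cv2.COLOR_RGB2BGR); u,v=map(int,proj(s,(.568,-.174,.16)))
b=cv2.resize(im[v-70:v+70,u-70:u+70],None,fx=2.8,fy=2.8,interpolation=cv2.INTER_CUBIC)
cv2.imwrite('pics/s12.png',np.hstack([a,b]))
for t,c in (('top',c),('scene',s)):
    P=pts(c); i=c['image'].astype(int)
    m=(c['range_z']>0)&(P[...,2]>.18)&(P[...,2]<.225)&(i.min(-1)>110)&(np.hypot(P[...,0]-.568,P[...,1]+.174)<.15)
    q=P[m]; A=np.c_[q[:,:2],np.ones(len(q))]; k=np.linalg.lstsq(A,q[:,2],rcond=None)[0]
    print(t,m.sum(),cv2.minAreaRect((q[:,:2]*1000).astype(np.float32)),'z',np.median(q[:,2]),'slope',k[:2].round(3))
E
```

```text
per row turn [-0.      0.0022 -0.6063] shift cm [ -2.472 -36.282   0.122]
t 16.88 F [ 0.4  0.2 -3.7] w 0.0118 gf 40.0 p [0.5937 0.1898 0.2888]
top 0 ((0.0, 0.0), (0.0, 0.0), 0.0) z nan slope [0. 0.]
scene 0 ((0.0, 0.0), (0.0, 0.0), 0.0) z nan slope [0. 0.]
  return _methods._mean(a, axis=axis, dtype=dtype,
  ret = ret.dtype.type(ret / rcount)
```

View pics/s12.png

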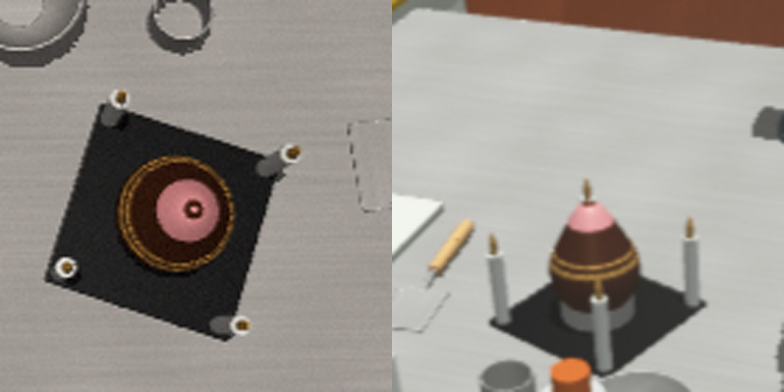

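The move was refused, so the tier is still held over on the left. The picture shows the egg upright and the four brass pins in clear view, at crop positions (120,98), (292,152), (66,267) and (242,325). I resend the move and use this view to fix the stand's centre from the pins.

Call:
send_rows --increments '[0,0,-0.0433,-0.18,-2.59,0,0,0,0,-0.0433,-0.18,-2.59,0,0,0,0,-0.0433,-0.18,-2.59,0,0,0,0,-0.0433,-0.18,-2.59,0,0,0,0,-0.0433,-0.18,-2.59,0,0,0,0,-0.0433,-0.18,-2.59,0,0,0,0,-0.0433,-0.18,-2.59,0,0,0,0,-0.0433,-0.18,-2.59,0,0,0,0,-0.0433,-0.18,-2.59,0,0,0,0,-0.0433,-0.18,-2.59,0,0,0,0,-0.0433,-0.18,-2.59,0,0,0,0,-0.0433,-0.18,-2.59,0,0,0,0,-0.0433,-0.18,-2.59,0,0,0,0,-0.0433,-0.18,-2.59,0,0,0,0,0,0,0,0,0,0,0,0,0,0,0,0]'

```text
time: 18.32
position: [0.5684, -0.1739, 0.2866]
tool_rot: [0.815, 0.579, 0.0, 0.0]
ft_force: [0.4, -0.1, -3.5]
grip_width: 0.0114
grip_force: 40.0
```

```bash
python3 plan.py .569 -.173 .29 -19.1 1; cat > m2.py <<'E'
from h import *
# pins in the clear picture top12: brass pixels near each expected pin
c=load('top12'); hsv=cv2.cvtColor(c['image'],cv2.COLOR_RGB2HSV).astype(int); o=-c['R'].T@c['t']; X=[]
for a in (25.9,115.9,205.9,295.9):
    q=np.array([.5687,-.1745])+.116*np.array([np.cos(np.radians(a)),np.sin(np.radians(a))]); u,v=proj(c,(*q,.118))
    m=np.zeros(hsv.shape[:2],bool); m[int(v)-8:int(v)+9,int(u)-8:int(u)+9]=1
    m&=(hsv[...,0]>8)&(hsv[...,0]<30)&(hsv[...,1]>90); vv,uu=np.nonzero(m)
    d=c['R'].T@np.array([(uu.mean()-c['cx'])/c['fx'],(vv.mean()-c['cy'])/c['fy'],1]); X.append((o+d*(.115-o[2])/d[2])[:2]); print(len(uu),X[-1].round(4),'exp',q.round(4))
X=np.array(X); print('stand ctr',X.mean(0).round(4),'ang',[np.degrees(np.arctan2(*(X[i]-X[j])[::-1])).round(1) for i,j in((0,2),(1,3))],'diag',np.linalg.norm(X[0]-X[2]),np.linalg.norm(X[1]-X[3]))
c=shot('top','top13'); s=shot('scene','scene13')
for t,c in (('top',c),('scene',s)):
    P=pts(c); i=c['image'].astype(int)
    m=(c['range_z']>0)&(P[...,2]>.18)&(P[...,2]<.225)&(i.min(-1)>110)&(np.hypot(P[...,0]-.568,P[...,1]+.174)<.15)
    q=P[m]; A=np.c_[q[:,:2],np.ones(len(q))]; k=np.linalg.lstsq(A,q[:,2],rcond=None)[0]
    print(t,m.sum(),cv2.minAreaRect((q[:,:2]*1000).astype(np.float32)),'z',np.median(q[:,2]),'slope',k[:2].round(3))
E
python3 m2.py
```

```text
per row turn [-0.0002  0.001   0.0026] shift cm [0.062 0.086 0.341]
t 18.32 F [ 0.4 -0.1 -3.5] w 0.0114 gf 40.0 p [ 0.5684 -0.1739  0.2866]
11 [ 0.6722 -0.1237] exp [ 0.673  -0.1238]
7 [ 0.5177 -0.0707] exp [ 0.518  -0.0702]
11 [ 0.4644 -0.2238] exp [ 0.4644 -0.2252]
13 [ 0.6192 -0.2775] exp [ 0.6194 -0.2788]
stand ctr [ 0.5684 -0.1739] ang [np.float64(25.7), np.float64(116.1)] diag 0.23064837762850296 0.23042508256846647
top 1861 ((569.3619384765625, -168.12240600585938), (173.64402770996094, 190.573486328125), 70.7798080444336) z 0.2054450285878135 slope [0.001 0.   ]
scene 1317 ((569.2512817382812, -172.17947387695312), (196.80690002441406, 197.20001220703125), 71.26091003417969) z 0.20541815384128445 slope [-0.     0.007]
```

```bash
cat > holes.py <<'E'
from h import *
import sys
tag,zt,cx,cy=sys.argv[1],*map(float,sys.argv[2:5])   # zt: plate top height
for t in ('top'+tag,'scene'+tag):
    c=load(t); g=cv2.cvtColor(c['image'],cv2.COLOR_RGB2GRAY).astype(float); o=-c['R'].T@c['t']; X=[]
    for a in (25.9,115.9,205.9,295.9):
        q=np.array([cx,cy])+.116*np.array([np.cos(np.radians(a)),np.sin(np.radians(a))]); u,v=map(int,np.round(proj(c,(*q,zt))))
        w=g[v-7:v+8,u-7:u+8]; bg=np.percentile(w,85); D=np.clip(bg-25-w,0,None)
        n,l,st,ce=cv2.connectedComponentsWithStats((D>0).astype(np.uint8)); k=[i for i in range(1,n) if st[i,4]>4 and st[i,0]>0 and st[i,1]>0 and st[i,0]+st[i,2]<15 and st[i,1]+st[i,3]<15]
        if not k: print(t,a,'none',bg); continue
        i=max(k,key=lambda i:st[i,4]); W=D*(l==i); yy,xx=np.mgrid[:15,:15]; uu=(W*xx).sum()/W.sum()+u-7; vv=(W*yy).sum()/W.sum()+v-7
        d=c['R'].T@np.array([(uu-c['cx'])/c['fx'],(vv-c['cy'])/c['fy'],1]); p=(o+d*(zt-o[2])/d[2])[:2]; print(t,a,st[i,4],bg,'off mm',((p-q)*1e3).round(1))
E
python3 holes.py 13 .2065 .5684 -.1745
python3 - <<'E'
from h import *
c=load('top13'); im=cv2.cvtColor(c['image'],cv2.COLOR_RGB2BGR); u,v=map(int,proj(c,(.568,-.174,.2)))
a=cv2.resize(im[v-62:v+62,u-62:u+62],None,fx=3.2,fy=3.2,interpolation=cv2.INTER_CUBIC)
c=load('scene13'); im=cv2.cvtColor(c['image'],cv2.COLOR_RGB2BGR); u,v=map(int,proj(c,(.568,-.174,.17)))
b=cv2.resize(im[v-62:v+62,u-62:u+62],None,fx=3.2,fy=3.2,interpolation=cv2.INTER_CUBIC)
cv2.imwrite('pics/s13.png',np.hstack([a,b]))
E
```

```text
top13 25.9 33 207.0 off mm [-1.9 -1.7]
top13 115.9 39 217.0 off mm [-2.  -1.8]
top13 205.9 none 64.0
top13 295.9 none 59.0
scene13 25.9 none 242.0
scene13 115.9 none 240.0
scene13 205.9 none 212.60000000000002
scene13 295.9 none 240.0
```

View pics/s13.png

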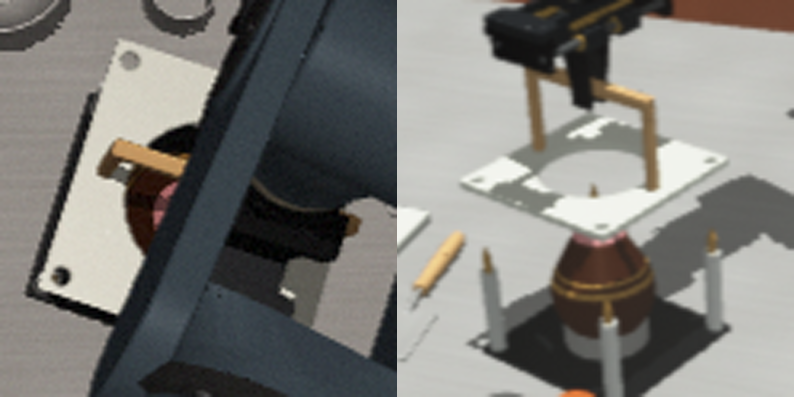

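Two holes show in the top view, at crop (130,60) and (61,275). The tier's centre is about 1 to 2 mm off in −x and −y, so I correct that and lower it to just above the pins.

Call:
send_rows --increments '[0,0,0.0026,0.1,0.16,0,0,0,0,0,0,0,-0.6,0,0,0,0,0,0,-1,0,0,0,0,0,0,-1,0,0,0,0,0,0,-1,0,0,0,0,0,0,-1,0,0,0,0,0,0,-1,0,0,0,0,0,0,-0.5,0,0,0,0,0,0,0,0,0,0,0,0,0,0,0,0,0,0,0,0,0,0]'

```text
time: 19.33
position: [0.5708, -0.1714, 0.2278]
tool_rot: [0.814, 0.581, 0.001, 0.002]
ft_force: [0.1, 0.2, -3.6]
grip_width: 0.0114
grip_force: 40.0
```

```bash
python3 plan.py .5694 -.1723 .189 -19.1 1; python3 - <<'E'
from h import *
c=shot('scene','scene14'); shot('top','top14'); im=cv2.cvtColor(c['image'],cv2.COLOR_RGB2BGR); u,v=map(int,proj(c,(.568,-.174,.12)))
cv2.imwrite('pics/s14.png',cv2.resize(im[v-42:v+42,u-56:u+56],None,fx=7,fy=7,interpolation=cv2.INTER_CUBIC))
z=robot.get_obs()['position'][2]-.0889+.008; print('top z',z); open('zt','w').write(str(z))
E
python3 holes.py 14 $(cat zt) .5685 -.1745 | grep top
```

```text
per row turn [ 0.0018  0.0045 -0.0025] shift cm [-0.144 -0.09  -3.875]
t 19.33 F [ 0.1  0.2 -3.6] w 0.0114 gf 40.0 p [ 0.5708 -0.1714  0.2278]
top z 0.1471606477233472
top14 25.9 32 205.0 off mm [0.7 1.4]
top14 115.9 34 213.0 off mm [0.4 1.5]
top14 205.9 none 59.0
top14 295.9 none 67.0
```

View pics/s14.png

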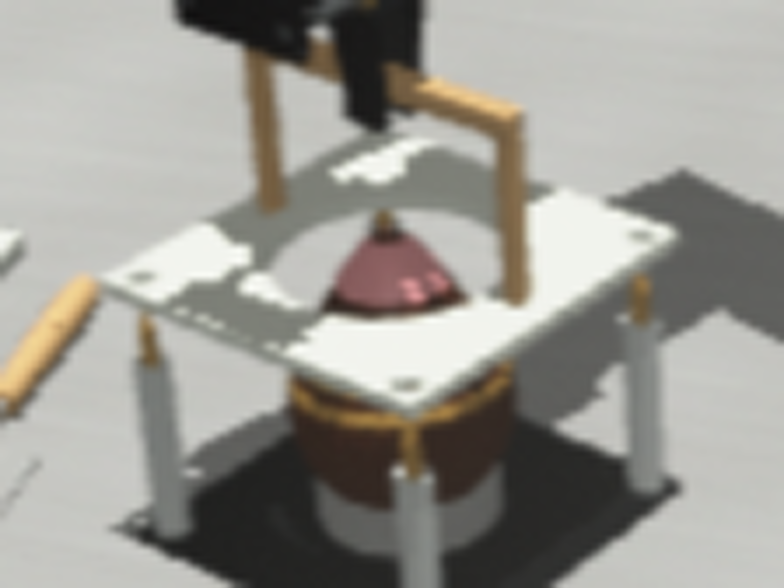

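The pins sit under their holes in the scene view: left pin (148,322) under hole (143,277), front (410,430) under (408,384), right (641,285) under (640,236). I make a 1 mm correction and lower.

Call:
send_rows --increments '[0,0,0,-0.1,-0.09,0,0,0,0,0,0,0,-0.4,0,0,0,0,0,0,-0.4,0,0,0,0,0,0,-0.4,0,0,0,0,0,0,-0.4,0,0,0,0,0,0,-0.4,0,0,0,0,0,0,-0.3,0,0,0,0,0,0,0,0]'

```text
time: 20.1
position: [0.569, -0.1718, 0.2033]
tool_rot: [0.814, 0.581, 0.001, 0.001]
ft_force: [-0.5, -0.7, -3.1]
grip_width: 0.0119
grip_force: 40.0
```

```bash
python3 plan.py .5694 -.1723 .189 -19.1 1
```

```text
per row turn [ 0.0005  0.002  -0.0026] shift cm [ 0.039 -0.051 -1.428]
t 20.1 F [-0.5 -0.7 -3.1] w 0.0119 gf 40.0 p [ 0.569  -0.1718  0.2033]
```

Call:
send_rows --increments '[0,0,0,0,0,-0.3,0,0,0,0,0,0,-0.3,0,0,0,0,0,0,-0.3,0,0,0,0,0,0,-0.25,0,0,0,0,0,0,-0.2,0,0,0,0,0,0,0,0,0,0,0,0,0,0,0]'

```text
time: 20.68
position: [0.5693, -0.172, 0.1907]
tool_rot: [0.814, 0.581, 0.001, 0.001]
ft_force: [0.3, 0.1, -2.7]
grip_width: 0.0116
grip_force: 40.0
```

```bash
python3 plan.py .5694 -.1723 .189 -19.1 1
```

```text
per row turn [ 0.0012  0.0032 -0.0027] shift cm [ 0.005 -0.033 -0.169]
t 20.68 F [ 0.3  0.1 -2.7] w 0.0116 gf 40.0 p [ 0.5693 -0.172   0.1907]
```

Another 2 mm down, then open.

Call:
send_rows --increments '[0,0,0,0,0,-0.1,0,0,0,0,0,0,-0.1,0,0,0,0,0,0,0,0]'

```text
time: 20.93
position: [0.5695, -0.1721, 0.1889]
tool_rot: [0.814, 0.581, 0.001, 0.002]
ft_force: [-0.2, -0.6, -3.8]
grip_width: 0.0116
grip_force: 40.0
```

```bash
python3 plan.py .5694 -.1723 .189 -19.1 1
```

```text
per row turn [ 0.0015  0.0037 -0.0027] shift cm [-0.011 -0.023  0.011]
t 20.93 F [-0.2 -0.6 -3.8] w 0.0116 gf 40.0 p [ 0.5695 -0.1721  0.1889]
```

Call:
send_rows --increments '[0,0,0,0,0,-0.1,0,0,0,0,0,0,-0.1,0,0,0,0,0,0,0,0]'

```text
time: 21.18
position: [0.5697, -0.1722, 0.1887]
tool_rot: [0.814, 0.581, 0.001, 0.002]
ft_force: [-2.1, 0.4, 5.9]
grip_width: 0.0117
grip_force: 40.0
```

```bash
python3 plan.py .5694 -.1723 .189 -19.1 1
```

```text
per row turn [ 0.0022  0.0047 -0.0029] shift cm [-0.032 -0.015  0.032]
t 21.18 F [-2.1  0.4  5.9] w 0.0117 gf 40.0 p [ 0.5697 -0.1722  0.1887]
```

It is seated on the shoulders (vertical force went from −3.8 to +5.9 N). I release and rise clear.

Call:
send_rows --increments '[0,0,0,0,0,0,0.5,0,0,0,0,0,0,0.5,0,0,0,0,0,0,0.5,0,0,0,0,0,0,0.5,0,0,0,0,0,0,0.5,0,0,0,0,0,0,0.5,0,0,0,0,0,0.5,0.5,0,0,0,0,0,1,0.5,0,0,0,0,0,2,0.5,0,0,0,0,0,3,0.5,0,0,0,0,0,3,0.5,0,0,0,-2,3,1,0.5,0,0,0,-2,3.5,0,0.5,0,0,0,-2,3.5,0,0.5,0,0,0,-1,3.5,0,0.5,0,0,0,-1,3.5,0,0.5,0,0,0,0,3.5,0,0.5,0,0,0,0,3.5,0,0.5,0,0,0,0,0,0,0.5]'

```text
time: 22.77
position: [0.4885, 0.0733, 0.2931]
tool_rot: [0.812, 0.583, 0.002, 0.001]
ft_force: [0.4, -0.7, -0.4]
grip_width: 0.0436
grip_force: 0.0
```

```bash
python3 - <<'E'
from h import *
c=shot('scene','scene15'); im=cv2.cvtColor(c['image'],cv2.COLOR_RGB2BGR); u,v=map(int,proj(c,(.568,-.174,.12)))
a=cv2.resize(im[v-45:v+45,u-45:u+45],None,fx=4.4,fy=4.4,interpolation=cv2.INTER_CUBIC)
d=shot('top','top15'); im=cv2.cvtColor(d['image'],cv2.COLOR_RGB2BGR); u,v=map(int,proj(d,(.568,-.174,.12)))
b=cv2.resize(im[v-55:v+55,u-55:u+55],None,fx=3.6,fy=3.6,interpolation=cv2.INTER_CUBIC)
cv2.imwrite('pics/s15.png',np.hstack([a,b]))
for c in (c,d):
    P=pts(c); i=c['image'].astype(int)
    m=(c['range_z']>0)&(P[...,2]>.095)&(P[...,2]<.12)&(i.min(-1)>100)&(np.hypot(P[...,0]-.568,P[...,1]+.174)<.14)
    q=P[m]; k=np.linalg.lstsq(np.c_[q[:,:2]-[.568,-.174],np.ones(len(q))],q[:,2],rcond=None)[0]; print(m.sum(),k.round(4),cv2.minAreaRect((q[:,:2]*1000).astype(np.float32)))
E
python3 plan.py .5 0 .3 0 1; python3 tip.py scene15 top15 2>&1|head -6
```

```text
1242 [-0.0055 -0.0015  0.1071] ((570.5838012695312, -172.9414520263672), (196.43370056152344, 197.6341094970703), 71.00755310058594)
3624 [-0.0015 -0.0003  0.1076] ((567.3394775390625, -174.02679443359375), (190.11752319335938, 190.5224609375), 71.12055206298828)
per row turn [0.0011 0.0053 0.3273] shift cm [ 1.057 -6.908  0.721]
t 22.87 F [0.2 0.5 0. ] w 0.0434 gf 0.0 p [0.4894 0.0691 0.2928]
tip.py:16: RuntimeWarning: Mean of empty slice.
  print(nm,'tip ring px',u.mean().round(2),v.mean().round(2),len(u))
  ret = ret.dtype.type(ret / rcount)
tip.py:17: RuntimeWarning: Mean of empty slice.
  o,d=rays(c,u.mean(),v.mean()); X=o+d*(.155-o[2])/d[2]; print('   at z=.155',X.round(4))
```

View pics/s15.png

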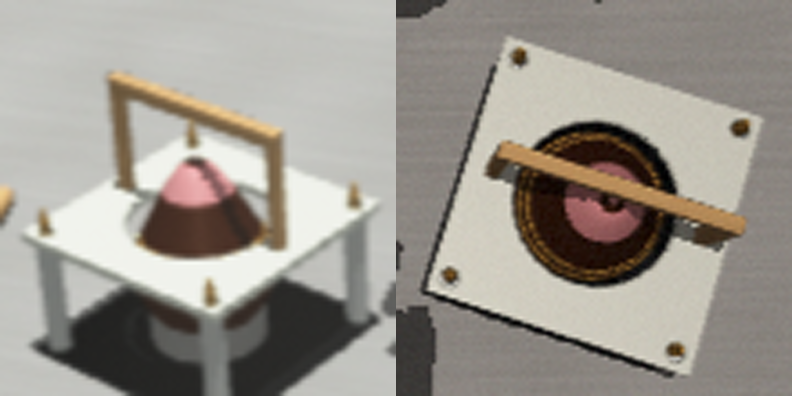

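All four pins stand through the holes. The plate is level with its top at about 0.1075 m, the egg is upright, and the robot is clear.

```bash
python3 -c "
from rig import robot
print(robot.hand_in())"
```

```text
the job is handed in; nothing more can be done
None
```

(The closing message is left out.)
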